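# Click a gas filter cartridge into its dock and hold it on its gasket

## Robot

A 6-joint arm with a two-finger parallel gripper is mounted at the origin on the work surface; the furniture and walls round the work are solid. World frame = base frame: x ahead of the robot, y to its left, z up, the work surface at z = 0. Lengths are in m, angles in rad, forces in N, time in s.
With the tool pointing down it reaches from about 0.35 to 0.975 m from the base axis. Payload 7.1 kg.
Tool frame: the origin (TCP) lies midway between the tips of the shut fingers; the grasp point (between the pads) lies 19 mm behind it; z points along the fingers, y is the line along which they close (so a half turn about z gives the same grasp; the last joint's range is limited). The gripper opens to 88 mm and grips with 3 to 60 N. Pads are 20 mm wide; open, the fingers measure 115 mm over their backs; the gripper's body (75 mm by 178 mm) begins 61 mm behind the grasp point.
Start: joints at [1.25, 0.423, 1.63, -0, 1.089, -0.019], TCP at [0.186, 0.597, 0.223] pointing down, gripper open.
Joint ranges: [-3, 3], [-0.9, 2.11], [0.09, 2.58], [-1.31, 4.45], [0.11, 2.69], [-2.54, 2.54]. Speed limits (rad/s): [2.39, 2.39, 3.01, 3.14, 3.14, 3.14].

## Interface

Orientations are given as a unit quaternion [w, x, y, z].
In Python, from station import move_pose, movel, movej, command_gripper, wait, inverse_kinematics, read_camera, camera_info, MotionError, job_done, get_time, get_joint_pos, get_qvel, get_effort, get_tcp_pos, get_ee_rot, get_ft_force, get_ft_torque, get_grip_width, get_finger_force gives the robot as it stands. Calls block until the motion is done:
- move_pose(position, orientation): joint-space move of the TCP to a pose.
- movel(position, frame=None, v=0.15, until_force=None): straight line of the TCP; frame=None keeps the orientation; v is the mean speed in m/s. With until_force (N) it stops when the force on the tool has changed by that much, and returns True; else False.
- movej(angles): joint-space move.
- command_gripper(opening): opening from 0.0 (shut) to 1.0 (fully open); the grip force is fixed at half the most; returns when the fingers have stopped.
- wait(seconds).
- inverse_kinematics(position, orientation): joint angles nearest the present ones, or None.
- read_camera(name): name is "scene" or "top"; returns the picture (400x640x3 uint8, red, green, blue); there is no depth.
- camera_info(name): a dict with "intrinsics" (3x3 intrinsics, pixels), "T" (4x4, takes a point from camera to world coordinates). Camera axes: x right, y up, looking along -z (the intrinsics and any distortion apply to the point x, -y, -z); pixel columns grow to the right and rows downward; lengths in m; the calibration is good to about 2 mm. A picture is of the moment at which its call begins. camera_info takes no time and is no camera call.
A pose or a line that the arm cannot do raises MotionError and nothing moves.
- job_done(): hands the job in; it is judged then, once.
Readings, each from a call of its own:
- get_time(): time.
- get_joint_pos(): joint angles.
- get_qvel(): joint speeds.
- get_effort(): joint torques, N m.
- get_tcp_pos(): TCP position.
- get_ee_rot(): TCP orientation.
- get_ft_force(): force on the tool from outside, world axes, zero at the start.
- get_ft_torque(): the same for the moment, N m.
- get_grip_width(): opening from 0.0 (shut) to 1.0 (fully open).
- get_finger_force(): force on a finger pad.
Only numpy, scipy, OpenCV 4.12 (cv2) and the standard library are available. Lean on these libraries where they do the work, as an engineer would, in place of code of your own. Each camera call takes 0.05 s, during which the arm holds its last target. There are 200 camera calls.

## Task

Pull the black transport plug out of the empty dock of the gas filter manifold and set it down on the bench, then take the new filter cartridge that stands on the bench and, keeping it upright, press it straight down into that dock until both spring clips snap over its foot. Do not let go after the click: keep gripping the cartridge and pressing it firmly down onto its gasket, and finish like that. Leave the other things on the bench where they are.

Things in the scene. Friction and masses are not known exactly. Their poses are not given: they have to be found in the camera images.
- cartridge: New filter cartridge, loose, 150 g, standing upright on the bench in front of the manifold. Round, 42 mm diameter, 80 mm high. Origin: centre of the underside, z up. Foot 29 mm diameter at the underside, tapering out to 40 mm at 9 to 11 mm height; groove 27 mm diameter from 11 to 24 mm; body and ribbed cap 41 to 44 mm above that. Grip it about 58 mm up; 40 N holds it without slip.
- plug: Black transport plug, loose, 30 g, resting by its weight on the gasket of the empty dock. Base 30 mm diameter, 12 mm high; upright pull stem 18 mm diameter from 12 to 48 mm. Origin: centre of the underside, z up. It may stand or lie anywhere on the bench off the manifold, 60 mm or more from the dock; x 0.38 to 0.42 m, y -0.40 to -0.16 m is clear apart from the cartridge.
- manifold: Aluminium rail screwed to the bench, 80 (x) x 250 (y) x 12 mm, fixed; origin: centre of the underside, x points away from the robot across the rail, y along the row. On it stand three docks 74 mm apart; two hold fitted cartridges, one (any of the three) is empty but for the plug. Thin copper tubes lead back from its ends.
- dock: The empty dock, fixed: grey block 56 x 56 x 20 mm; origin: centre of its underside (12 mm above the bench), axes as the manifold's. Round collar, 45 mm inner and 52 mm outer diameter, rising 9 mm above the gasket. Spring clips stand outside the collar on its +y and -y sides, tips 25 mm above the gasket; the +x and -x sides are free for fingers: grip plug and cartridge across the row.
- dock_seat (a point): Centre of the gasket's top face in the empty dock (34.5 mm above the bench), 22.5 mm above the dock's origin; the cartridge's underside comes to this height when it is fully home. Axes as the dock's, z up.
- gasket: The flat rubber gasket ring in the empty dock, 20 mm inner, 40 mm outer diameter, fixed. Origin: centre of its underside, 2.5 mm below its top face. The cartridge bears on it only while it is pressed: left alone, the valve spring lifts the clipped cartridge about 1 mm off it.
- clip_left (a joint): Steel spring clip on the dock's +y side, 14 mm wide; its round nose, 5 mm thick and centred 14.7 mm above the gasket, reaches in to 16.5 mm from the axis. 0 rad closed, about 0.12 while the foot passes, 0 again after the click. The push rises to 6 to 20 N with the underside 12 to 5 mm above the gasket, drops suddenly (the noses draw the foot down), then rises again on the gasket.
- clip_right (a joint): The same for the clip on the -y side.
- valve (a joint): Sprung brass check valve pin, 10 mm diameter, at the centre of the empty dock: 0 m when up (its tip 4 mm above the gasket), grows as the cartridge pushes it down, 0.004 m when the cartridge is home; its spring pushes back with 2.6 to 4 N.
- station_a: A neighbouring dock of the same kind with its cartridge already fitted, fixed on the rail; origin: centre of its underside, 12 mm above the bench. Its top is 116 mm above the bench.
- station_b: The other neighbouring dock with its cartridge fitted, fixed, same shape.
- ferrule_jar: Bystander: small brown jar with a black lid, 30 mm diameter, 30 mm high; origin: centre of its underside.
- spanner: Bystander: small open-ended steel spanner lying flat, 130 x 22 x 5 mm; origin: centre of its underside.
- amber_bottle: Bystander: brown bottle with a black cap, 69 mm diameter, 128 mm high, behind the manifold to the left; origin: centre of its underside.
Not all that is in view belongs to the job. Several things have the shape of the plug; the one meant has the colours described above.

How it is judged:
On the way, in this order (a step that is already met when the one before it is completed fails the run):
1. the transport plug is out of the dock and set down on the bench, released (height (world z) of plug below 0.02 m and contact force between plug and manifold below 0.05 N and horizontal distance between plug and dock above 0.06 m and contact force between the fingers and plug below 0.05 N), for 0.1 s.
2. the cartridge is gripped and lifted off the bench (height (world z) of cartridge above 0.02 m and contact force between the fingers and cartridge above 1 N), for 0.1 s.
3. the cartridge is home in the dock, upright, and both clips have snapped back over its foot (z of cartridge in the frame of dock_seat below 0.0025 m and horizontal distance between cartridge and dock_seat below 0.004 m and angle between cartridge's own z axis and vertical below 0.09 rad and value of joint each of clip_left, clip_right below 0.03 rad and value of joint valve above 0.002 m), for 0.1 s.
At the end, for the whole second after the job is handed in: cartridge upright (5 deg), centred (4 mm) and within 2.5 mm of its seat, both clips sprung back, valve pushed open; the fingers still hold it and press it on the gasket with over 3 N; the plug lies at rest on the bench, off the rail, over 60 mm from the dock (all of step 1 and all of step 3 and contact force between cartridge and gasket above 3 N and contact force between the fingers and cartridge above 3 N and linear speed of each of cartridge, plug below 0.02 m/s); the arm keeps its last pose, push and grip.
It fails at once if a bystander (ferrule jar, spanner, amber bottle) is moved by over 30 mm (distance of any of ferrule_jar, spanner, amber_bottle from where it was at the start of the episode above 0.03 m).
It fails at once if the cartridge is tipped by over 30 degrees (angle between cartridge's own z axis and vertical above 0.52 rad).
It also fails if it takes over 64 s, if anything falls off the work surface, if the arm or the gripper's body presses on something with over 40 N, if the wrist force passes 120 N, or if a joint passes its speed limit or range.

## Working session

There is one attempt and no reset: what is moved stays moved. The work goes in short steps, each a Python script; the robot and the scene stay as the last script left them, time stands still between calls to the robot, and variables do not carry over. Pictures are saved under pics/ and viewed, at most 10 in all, crops included, and the job is handed in when it is done.

```bash
mkdir -p pics; python3 - <<'E'
from station import *
import cv2
for n in("scene","top"):
    im=read_camera(n); cv2.imwrite(f"pics/{n}0.png",im[:,:,::-1]); i=camera_info(n); print(n,i)
print(get_time(),get_ee_rot(),get_grip_width())
E
```

```text
scene {'intrinsics': array([[378.65131657,   0.        , 313.88112592],
       [  0.        , 378.65131657, 197.31884581],
       [  0.        ,   0.        ,   1.        ]]), 'T': array([[ 0.8531174 ,  0.34086353, -0.39497184,  0.14346255],
       [-0.52169451,  0.5646899 , -0.63949993, -0.68766332],
       [ 0.0050544 ,  0.75162316,  0.65957341,  0.61887226],
       [ 0.        ,  0.        ,  0.        ,  1.        ]])}
top {'intrinsics': array([[484.64315995,   0.        , 321.29062848],
       [  0.        , 484.64315995, 199.03588553],
       [  0.        ,   0.        ,   1.        ]]), 'T': array([[-0.01383456,  0.98793967, -0.15422002,  0.32100784],
       [-0.99981622, -0.01162068,  0.01524762, -0.15161911],
       [ 0.01327158,  0.15440262,  0.98791887,  1.19019211],
       [ 0.        ,  0.        ,  0.        ,  1.        ]])}
0.1 [-1.28959227e-04  1.50340864e-01  9.88633985e-01 -6.72072876e-04] 1.001229892065113
```

View pics/scene0.png

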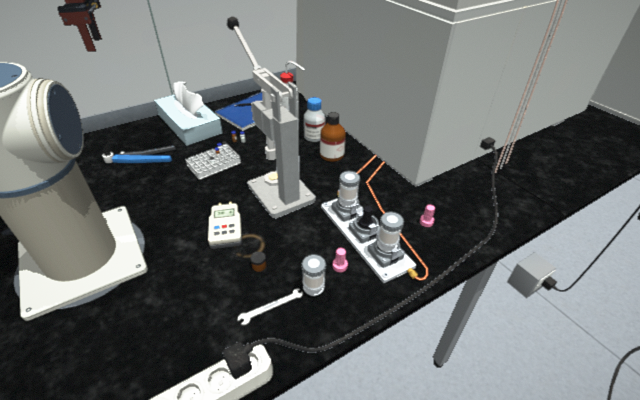

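View pics/top0.png

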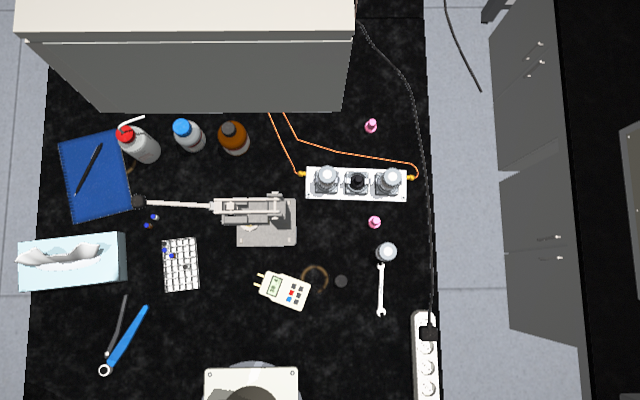

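Top view: the rail spans about (305–408, 165–202). Three things have the plug's shape: pink at top (371,125), pink at (374,222), and black in the middle dock at (357,182). The black one fits, being black and standing in the empty dock. The cartridge is at top (387,252) and scene (313,275). I'll confirm with a crop and measure.

```bash
cat > h.py <<'E'
import numpy as np, cv2
from station import *
def ray(n,u,v):
    i=camera_info(n);K=i["intrinsics"];T=i["T"]
    d=T[:3,:3]@np.array([(u-K[0,2])/K[0,0],-(v-K[1,2])/K[1,1],-1.]); return T[:3,3],d
def onz(n,u,v,z):
    o,d=ray(n,u,v); return o+d*(z-o[2])/d[2]
def proj(n,p):
    i=camera_info(n);K=i["intrinsics"];T=i["T"]
    q=T[:3,:3].T@(np.array(p)-T[:3,3]); return K[0,2]-K[0,0]*q[0]/q[2],K[1,2]+K[1,1]*q[1]/q[2]
E
python3 - <<'E'
from h import *
t=cv2.imread("pics/top0.png"); s=cv2.imread("pics/scene0.png")
a=cv2.resize(t[110:280,290:430],None,fx=3.5,fy=3.5,interpolation=cv2.INTER_CUBIC)
b=cv2.resize(s[160:305,290:440],None,fx=2,fy=4.1,interpolation=cv2.INTER_CUBIC)
b=cv2.resize(s[160:305,290:440],None,fx=2,fy=2,interpolation=cv2.INTER_CUBIC)
c=np.zeros((a.shape[0],800,3),np.uint8); c[:,:a.shape[1]]=a; c[:b.shape[0],490:490+b.shape[1]]=b
cv2.imwrite("pics/crop1.png",c)
print(onz("top",387,252,.08),onz("top",357,182,.0825),onz("scene",314,261,.08))
g=t.min(2); m=(g>190).astype(np.uint8); m[:160]=0;m[206:]=0;m[:,:302]=0;m[:,412:]=0
pts=np.argwhere(m)[:,::-1].astype(np.float32); r=cv2.minAreaRect(pts); B=cv2.boxPoints(r); print(r)
for p in B: print(p,onz("top",*p,.012))
E
```

```text
[ 0.37012839 -0.31713705  0.08      ] [ 0.53309508 -0.25242655  0.0825    ] [ 0.37513832 -0.31444162  0.08      ]
((355.98980712890625, 183.3278045654297), (100.70084381103516, 32.890193939208984), 1.7899105548858643)
[305.15027 198.1922 ] [ 0.50749851 -0.13012074  0.012     ]
[306.1776  165.31805] [ 0.59023126 -0.1333941   0.012     ]
[406.82935 168.46341] [ 0.57950487 -0.38397267  0.012     ]
[405.802   201.33755] [ 0.49673919 -0.37802558  0.012     ]
```

View pics/crop1.png

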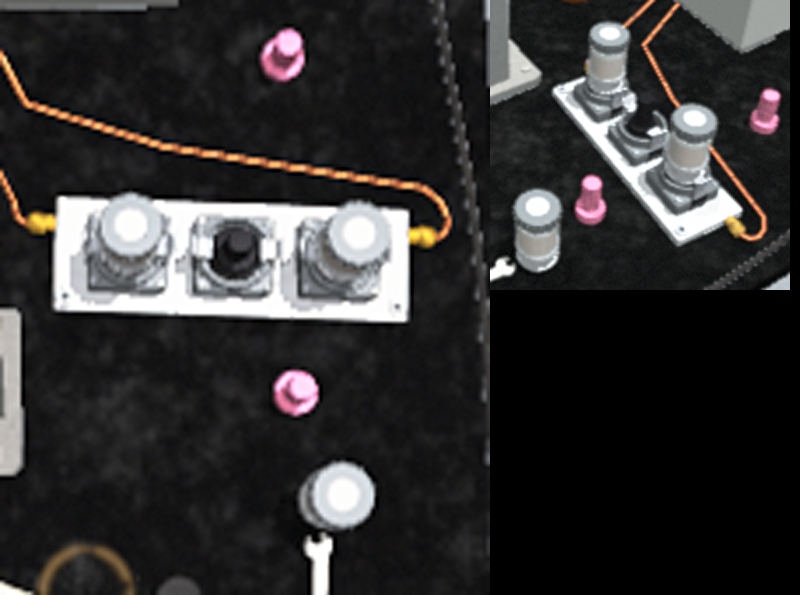

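The crop confirms it: the black plug with its stem is in the middle dock between two fitted cartridges, and the other two candidates are pink. Next is a finer measurement from the white cap discs and the stem in both views.

```bash
python3 - <<'E'
from h import *
def tri(a,b):
    (o1,d1),(o2,d2)=ray("top",*a),ray("scene",*b)
    k=np.linalg.lstsq(np.c_[d1,-d2],o2-o1,rcond=None)[0]; p,q=o1+k[0]*d1,o2+k[1]*d2
    return (p+q)/2,np.linalg.norm(p-q)
t=cv2.imread("pics/top0.png"); s=cv2.imread("pics/scene0.png")
def blob(im,u,v,f,r=9):
    u,v=int(u),int(v); w=im[v-r:v+r+1,u-r:u+r+1].astype(int); m=f(w).astype(np.uint8)
    n,l,st,c=cv2.connectedComponentsWithStats(m); 
    k=min(range(1,n),key=lambda i:np.hypot(*(c[i]-r))-st[i,4]*.1); return c[k]+[u-r,v-r],st[k]
W=lambda w:w.min(2)>225
# zoomed crop positions -> pixels
P={"A":((290+130/3.5,110+225/3.5),(290+118/2,160+33/2),W,.116),"B":((290+358/3.5,110+235/3.5),(290+203/2,160+115/2),W,.116),
"cart":((290+343/3.5,110+495/3.5),(290+48/2,160+207/2),W,.08)}
for n,(a,b,f,z) in P.items():
    (a,sa),(b,sb)=blob(t,*a,f),blob(s,*b,f)
    print(n,a,sa,b,sb,tri(a,b),onz("top",*a,z)[:2],onz("scene",*b,z)[:2])
print(t[170:196,344:372].max(2)); print(s[213:240,352:384].max(2))
E
```

```text
A [326.94594595 173.72972973] [ 5  4  9 10 74] [349.33333333 176.3125    ] [ 5  7 10  6 48] (array([ 0.54593771, -0.18151874,  0.11629652]), np.float64(0.0010902688208520716)) [ 0.5464868  -0.18179478] [ 0.54562606 -0.18106105]
B [392.21917808 176.05479452] [ 5  4 10  9 73] [391.88571429 218.65714286] [ 5  7 11  8 70] (array([ 0.53907786, -0.32928326,  0.11653968]), np.float64(0.0006829723116971978)) [ 0.53948048 -0.32956964] [ 0.53915933 -0.32877698]
cart [387.55844156 250.84415584] [ 4  4 10 10 77] [313.30232558 262.80232558] [ 3  5 12  9 86] (array([ 0.37213247, -0.31811445,  0.08085773]), np.float64(0.0012418649873224897)) [ 0.37273853 -0.31850673] [ 0.37190572 -0.31731553]
[[254 255 255 251 252 253 253 253 253 254 255 255 255 255 255 255 255 255
  255 255 255 255 255 255 255 255 255 255]
 [254 255 241 230 223 213 212 211 210 224 253 253 241 239 244 254 251 250
  249 247 247 246 247 254 255 254 254 254]
 [255 249 191 251 228 175 197 188 190 179 165 170 172 161 172 171 168 206
  203 200 201 199 209 243 250 254 254 254]
 [255 186 180 249 221 193 206 199 165 139  88  85  84  77  84 
[... 5521 characters left out ...]
7  90 145 151 133 123 124 126 130]
 [254 197 117  75  74  77 102 143 172 197 224 232 216 196 194 190 183 169
  147 111  71  43  33  38  87 121 137 130 123 126 127 133]
 [255 254 191 111  78  74  78 106 143 152 218 239 218 192 184 176 158 108
   57  38  36  37  39  53 108 122 136 132 124 127 131 134]
 [255 255 254 191 110  78  74  81 110 144 165 172 176 169 153 133 116  73
   35  42  58  64  73  80 111 123 137 139 128 129 130 134]
 [255 255 255 240 166 108  77  74  83 118 147 153 144 128 113 109 100  68
   52  71  77  92 139 155 135 114 135 146 133 127 131 136]
 [255 255 252 222 192 161 109  77  76  84 101 113 113 109 103  98  83  67
   73 133 168 198 247 246 175 113 124 147 142 131 131 137]]
```

Triangulation is consistent: the caps come out at z 0.116 and 0.081, and A–B is 148 mm. That puts the dock at (0.5425, -0.2554), yaw about -0.045, and the cartridge at (0.372, -0.318). Next I check the press height and the IK.

```bash
cat >> h.py <<'E'
from scipy.spatial.transform import Rotation as Ro
PSI=-0.045; D=np.array([0.5425,-0.2554]); C=np.array([0.3722,-0.3181])
def quat(s=1,psi=PSI):
    y=s*np.array([np.cos(psi),np.sin(psi),0]); z=np.array([0,0,-1.]); R=np.c_[np.cross(y,z),y,z]
    q=Ro.from_matrix(R).as_quat(); return np.r_[q[3],q[:3]]
def tri(a,b):
    (o1,d1),(o2,d2)=ray("top",*a),ray("scene",*b)
    k=np.linalg.lstsq(np.c_[d1,-d2],o2-o1,rcond=None)[0]; p,q=o1+k[0]*d1,o2+k[1]*d2
    return (p+q)/2,np.linalg.norm(p-q)
E
python3 - <<'E'
from h import *
np.set_printoptions(precision=3,suppress=True)
print("knob",tri((138,200),(233,22))); print("tower",tri((283,200),(290,75)),onz("top",283,200,.3),onz("top",215,240,.0))
print("pink",onz("top",374,222,.02)); print("plugtop",onz("top",358.7,178.5,.0825))
for s in(1,-1):
    for p in([*D,.25],[*D,.049],[.40,-.22,.015],[*C,.039],[.38,-.2,.45],[0.2,.37,.45]):
        print(s,p,inverse_kinematics(p,quat(s)))
E
```

```text
knob (array([0.452, 0.152, 0.359]), np.float64(0.001838130113274492))
tower (array([ 0.455, -0.096,  0.33 ]), np.float64(0.0012711691319613997)) [ 0.459 -0.094  0.3  ] [0.408 0.091 0.   ]
pink [ 0.446 -0.297  0.02 ]
plugtop [ 0.541 -0.257  0.083]
1 [np.float64(0.5425), np.float64(-0.2554), 0.25] [-0.46   0.356  1.664 -0.     1.121 -0.415]
1 [np.float64(0.5425), np.float64(-0.2554), 0.049] [-0.46   0.625  1.776 -0.     0.74  -0.415]
1 [0.4, -0.22, 0.015] [-0.529  0.559  2.097 -0.     0.485 -0.484]
1 [np.float64(0.3722), np.float64(-0.3181), 0.039] [-0.731  0.537  2.023 -0.     0.582 -0.686]
1 [0.38, -0.2, 0.45] [-0.512 -0.086  1.732 -0.     1.495 -0.467]
1 [0.2, 0.37, 0.45] [ 1.047 -0.102  1.747 -0.     1.497  1.092]
-1 [np.float64(0.5425), np.float64(-0.2554), 0.25] None
-1 [np.float64(0.5425), np.float64(-0.2554), 0.049] None
-1 [0.4, -0.22, 0.015] None
-1 [np.float64(0.3722), np.float64(-0.3181), 0.039] [-0.731  0.537  2.023 -0.     0.582  2.455]
-1 [0.38, -0.2, 0.45] None
-1 [0.2, 0.37, 0.45] [ 1.047 -0.102  1.747 -0.     1.497 -2.05 ]
```

```bash
python3 - <<'E'
from h import *
np.set_printoptions(precision=3,suppress=True)
q=quat()
j=np.array(get_joint_pos()); a=inverse_kinematics([.19,.34,.5],q); print(a)
b=inverse_kinematics([.36,-.25,.5],q); print(b)
movej(a); movej(b); command_gripper(.5)
movel([*D,.25],v=.3); movel([*D,.12],v=.15); movel([*D,.050],v=.06)
print(get_ft_force(),get_tcp_pos(),get_time())
command_gripper(0); print(get_grip_width(),get_finger_force())
movel([*D,.16],v=.1)
print(get_grip_width(),get_finger_force(),get_time(),get_ft_force())
im=read_camera("scene"); cv2.imwrite("pics/s1.png",cv2.resize(im[100:320,240:460,::-1],None,fx=2.7,fy=2.7))
E
```

```text
[ 1.031 -0.176  1.705 -0.     1.613  1.076]
[-0.634 -0.087  1.629 -0.     1.599 -0.589]
[-1.452  0.148  0.02 ] [ 0.543 -0.256  0.05 ] 8.05
0.2043427831576882 30.000162720680237
0.20072554181406213 29.999982118606567 9.8333 [-0.057 -0.194 -0.516]
```

View pics/s1.png

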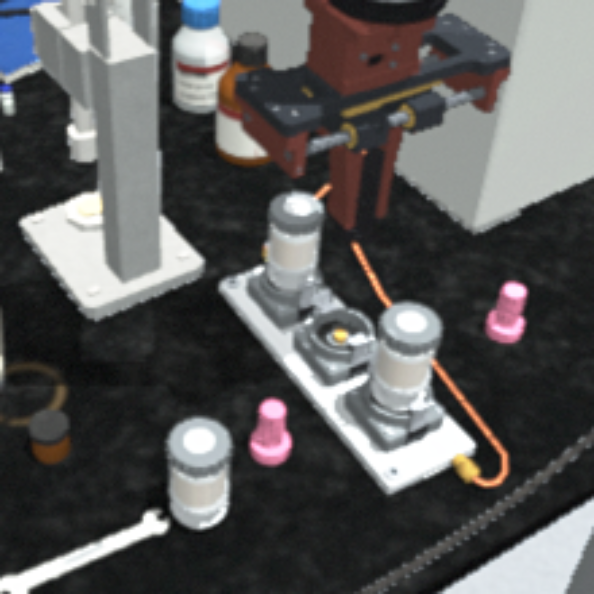

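The plug is held: width 17.7 mm, and the brass valve is now visible at crop (340,336). I'll set it down at (0.40, -0.22).

```bash
python3 - <<'E'
from h import *
np.set_printoptions(precision=3,suppress=True)
print("valve",onz("scene",365.9,224.4,.0385))
movel([.40,-.22,.16],v=.2); movel([.40,-.22,.035],v=.12)
print(movel([.40,-.22,.012],v=.03,until_force=2),get_tcp_pos(),get_ft_force())
command_gripper(.5); movel([.40,-.22,.20],v=.2)
print(get_time(),get_grip_width())
im=read_camera("scene"); cv2.imwrite("pics/s2.png",cv2.resize(im[150:320,230:450,::-1],None,fx=2.7,fy=2.7))
im=read_camera("top"); cv2.imwrite("pics/t2.png",im[:,:,::-1])
E
```

```text
valve [ 0.541 -0.258  0.038]
True [ 0.4   -0.22   0.015] [-0.265  0.23   0.974]
14.275 0.49852444707019944
```

View pics/s2.png

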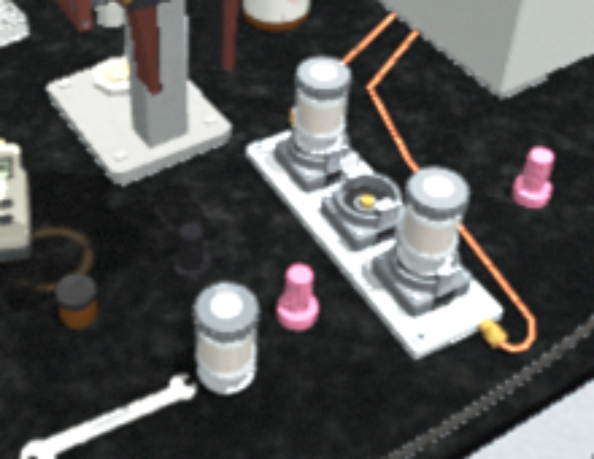

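The plug stands at crop (190,250), clear of everything, and nothing else has moved. Now I grip the cartridge.

```bash
python3 - <<'E'
from h import *
np.set_printoptions(precision=3,suppress=True)
command_gripper(.68)
movel([*C,.20],v=.25); movel([*C,.10],v=.12); movel([*C,.039],v=.06)
print(get_ft_force(),get_tcp_pos(),get_time())
command_gripper(0); print(get_grip_width()*88,get_finger_force())
movel([*C,.07],v=.05); movel([*C,.19],v=.15)
print(get_ft_force(),get_grip_width()*88,get_finger_force())
movel([*D,.19],v=.15)
print(get_time(),get_ft_force(),get_tcp_pos())
im=read_camera("scene"); cv2.imwrite("pics/s3f.png",im[:,:,::-1]); cv2.imwrite("pics/s3.png",cv2.resize(im[110:280,290:450,::-1],None,fx=3.5,fy=3.5))
E
```

```text
[ 0.735 -0.026 -0.474] [ 0.372 -0.318  0.039] 17.5583
41.46331719403683 29.99990724027157
[ 0.024  0.043 -2.04 ] 41.32585183172562 29.994732588529587
21.0667 [-0.46  -0.553 -1.022] [ 0.542 -0.256  0.19 ]
```

View pics/s3.png

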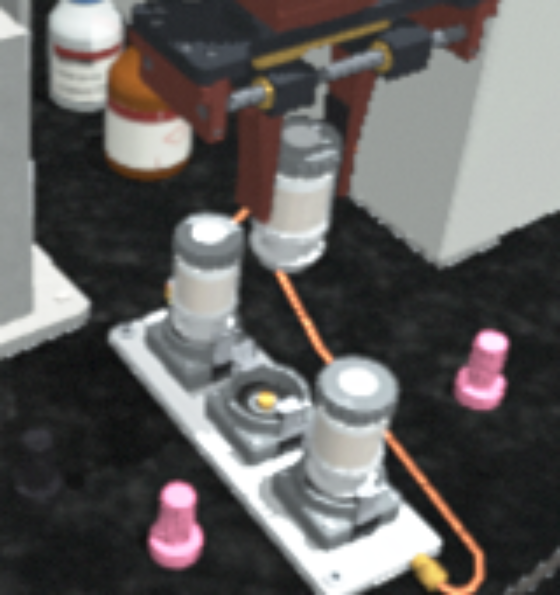

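The cartridge hangs upright between the fingers over the dock. I'll descend to just above the clips, then go down in small steps while watching the force.

```bash
python3 - <<'E'
from h import *
np.set_printoptions(precision=2,suppress=True)
movel([*D,.12],v=.1); print(movel([*D,.0935],v=.04,until_force=6),get_tcp_pos(),get_ft_force())
for k in range(6):
    z=.0935-.002*(k+1)
    movel([*D,z],v=.02); print(round(z-.0735,4),np.array(get_tcp_pos())*1e3,get_ft_force(),get_ft_torque(),get_finger_force())
    if abs(get_ft_force()[2])>25: break
print(get_time())
im=read_camera("scene"); cv2.imwrite("pics/s4.png",cv2.resize(im[130:280,310:450,::-1],None,fx=4,fy=4))
E
```

```text
False [ 0.54 -0.26  0.09] [ 0.62 -0.55 -2.03]
0.018 [ 542.49 -255.39   91.55] [-0.08  0.19 -2.16] [-0.1   0.07  0.01] 29.994724988937378
0.016 [ 542.39 -255.37   89.38] [ 0.66 -0.32 -1.67] [-0.07  0.08  0.03] 29.99482825398445
0.014 [ 542.39 -255.33   87.33] [ 0.7   0.3  -1.31] [-0.09  0.08 -0.02] 29.99477192759514
0.012 [ 542.56 -255.49   85.48] [ 0.54 -0.24 -1.77] [-0.18  0.08 -0.01] 29.99505065381527
0.01 [ 543.1  -255.62   83.84] [1.11 0.43 1.24] [-0.11 -0.18  0.03] 29.996539056301117
0.008 [ 542.02 -255.27   81.06] [-0.44 -0.83 -1.68] [-0.22  0.15 -0.01] 29.99425046145916
24.275
```

View pics/s4.png

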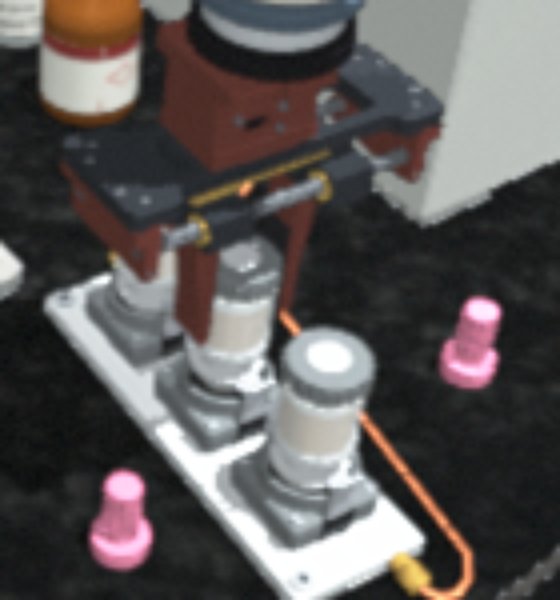

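The cartridge is in the collar and upright, with no jam. I'll keep pressing.

```bash
python3 - <<'E'
from h import *
np.set_printoptions(precision=2,suppress=True)
for k in range(12):
    z=.0815-.001*(k+1)
    movel([*D,z],v=.01); wait(.1); f=get_ft_force(); print(round((z-.0735)*1e3,1),np.array(get_tcp_pos())*1e3,f,get_finger_force())
    if f[2]>24: break
    if z<.074 and f[2]>10: break
print(get_time())
E
```

```text
7.0 [ 542.24 -255.27   80.24] [-1.02 -1.04 -2.23] 29.99436378479004
6.0 [ 542.72 -255.17   79.52] [ 1.13  1.61 -2.3 ] 29.993331022560596
5.0 [ 541.06 -254.21   76.7 ] [  1.9    4.38 -21.24] 29.994077794253826
4.0 [ 541.75 -255.48   77.19] [ -2.67  -0.71 -10.11] 30.014469176530838
3.0 [ 542.88 -255.82   77.  ] [-2.33 -0.58 -9.64] 30.01164861023426
2.0 [ 543.29 -255.7    75.52] [  2.17  -1.62 -13.53] 29.999011047184467
1.0 [ 543.21 -255.71   75.11] [ 1.13 -1.17 -6.35] 30.00554110854864
0.0 [ 543.2  -255.71   74.22] [ 1.75 -1.46  1.2 ] 30.00991255044937
-1.0 [ 543.27 -255.78   73.68] [-0.95  0.02  8.6 ] 30.004102438688278
-2.0 [ 543.31 -255.87   73.59] [-3.4   1.19 18.12] 30.009421482682228
27.825
```

The force dropped to -21 N (the noses drawing the foot in), then rose to +18 N with the TCP at home height. I'll check that it holds and look at it.

```bash
python3 - <<'E'
from h import *
np.set_printoptions(precision=2,suppress=True)
for _ in range(4): wait(.3); print(np.array(get_tcp_pos())*1e3,get_ft_force(),get_finger_force(),get_grip_width()*88)
print(get_time())
im=read_camera("scene"); cv2.imwrite("pics/s5.png",cv2.resize(im[150:280,310:440,::-1],None,fx=4.5,fy=4.5,interpolation=cv2.INTER_CUBIC))
E
```

```text
[ 543.33 -255.93   73.62] [-3.24  0.7  17.15] 30.00933274626732 41.30482584634942
[ 543.31 -255.91   73.61] [-2.95  0.94 17.05] 30.0093711912632 41.8312619555637
[ 543.32 -255.91   73.6 ] [-3.06  1.5  16.99] 30.00937409698963 41.20713293726691
[ 543.32 -255.91   73.59] [-2.96  1.45 16.89] 30.00936046242714 41.66173835841978
29.025
```

View pics/s5.png

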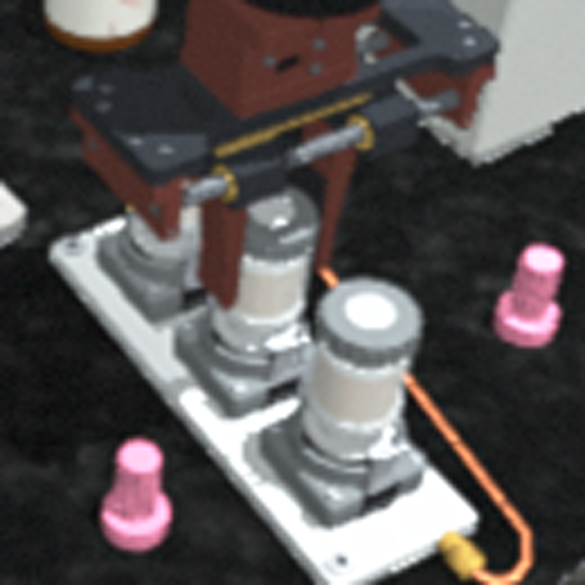

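The cartridge is upright, seated at the neighbours' height, and pressed at a steady 17 N with a 30 N grip. Handing in.

```bash
python3 -c "
from station import *
print(job_done())"
```

```text
the job is handed in; nothing more can be done
None
```

I set the plug down on the bench and clicked the cartridge into the dock. I handed the job in at about 29 s with the cartridge still gripped at 30 N and pressed down at about 17 N; no verdict was shown.

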